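# Hang the waxed board on the drying rail and cover the wax pot

## Task

The burnt board has just been waxed: take it by the wooden grip block of its roller hook, hang both rollers on the upper half of the sloping drying rail, let go there, and see that it rolls down by itself all the way to the rubber stop and stays hanging. Put the wooden lid on the steel wax pot so that it sits seated and level, and leave the pot and the other things where they stand.

Things in the scene. Friction and masses are not known exactly. Their poses are not given: they have to be found in the camera images.
- hanger_grip (a point): Centre of the wooden grip block (20 mm in x, 44 in y, 40 high) on top of the roller hook; pinch it from above across its 20 mm. Block, C-shaped aluminium hook and board are one rigid piece, about 0.3 kg, weight under the block, standing upright in a rack slot. An arm at z -26 to -20 mm joins the block to the hook's back. The mouth of the C opens to +x.
- hanger_saddle (a point): Point 66.6 mm under hanger_grip, same axes: on the rail's centre line when hung. Two free V-grooved rollers at y +-30 mm, axles along x 18.6 mm above it, rim radius 18 mm, groove radius 10 mm, 24 mm wide. Free mouth under the rollers: z -39 to +0.6 mm. Hook's back: upright strap at x -24 to -20 mm, 78 mm wide in y at the rollers. Lower arm at z -47 to -39 mm.
- hanger_board (a point): Centre of the board with burnt dots (18 mm in x, 130 in y, 120 high) under the hook, part of the same rigid piece, same axes; 174 mm below hanger_grip and 4 mm to +x of it.
- rail_load (a point): Point on the rail's centre line in its upper half, 90 mm (level) uphill of the middle: a good place to hang the hook. z up, y level along the rail to the low end, x level across it. The hook goes on with its mouth to this +x and its y along this y; leaning 6 degrees with the rail, both rollers touch together. Let go here, it rolls to the stop by itself in 1 to 3 s.
- rail_home (a point): Where hanger_saddle lies when the lower roller rests against the rubber stop (an upright block round the bar, 40 mm wide, 12 mm thick, 42 mm above the centre line): 182 mm level downhill of rail_load and 19 mm lower. Same axes.
- rail: Fixed drying rail: steel bar 16 mm round, 410 mm long, falling 6 degrees to its +y; origin on the table under the bar's middle, where the centre line is 222 mm high. Posts (16 mm round) at y +-200 mm with feet 70 x 50 x 12 mm. A small upright plate, 30 mm wide, 26 mm above the centre line, ends the bar at the top.
- lid_knob (a point): Centre of the wooden knob (28 mm diameter, 34 mm high, upright) of the loose round lid; starts flat on the table. Relative to this point: knob top +17 mm, disc (126 mm diameter, 12 mm thick) from -31 to -19 mm, and below it a plug (90 mm diameter, 10 mm deep, edge chamfered) whose foot is at -41 mm. About 0.16 kg.
- lid_seat (a point): Centre of the underside of the lid's disc, 31 mm below lid_knob: this face lies on the pot's rim when seated.
- pot_rim (a point): Centre of the mouth of the open round steel pot, in the rim's plane: 110 mm outside diameter, 102 mm inside, 70 mm high, standing loose on the table, about 0.55 kg. Two black loop handles on opposite sides reach 89 mm from its centre, just below the rim.
- rack: Fixed plywood rack, 190 mm in x, 130 mm in y, 57 mm high; origin at the centre of its underside. Three slots run along its y at x -51, +4 and +59 mm, 20.6 mm wide, 45 mm deep (slot floor 12 mm above the table). The hook's board and two plain boards stand in them, in any order, +x of the hook along the rack's +x.
- blank0: Plain board standing in a rack slot, 18 x 120 x 75 mm high, its top 87 mm above the table; origin at its foot, 4 mm to -x of its middle. Bystander.
- blank1: Second plain board, same size and origin as blank0. Bystander.
- bottle: Tall amber glass bottle, 56 mm diameter, 170 mm high, loose; origin at the centre of its underside. Stands between rack and rail, too tall to carry the board over. Bystander.
- mug: Pale ceramic cup, 72 mm diameter, 90 mm high, loose; origin at the centre of its underside. Bystander; changes places with the bottle.
- jar: Glass jar with a metal cap, 60 mm diameter, 75 mm high, loose; origin at the centre of its underside. Bystander.
Mind the look-alikes: they are no part of the job. Leave any pink or red look-alike of the part that bears lid_knob alone.

How it is judged:
On the way:
1. the board's hook hangs on the upper half of the rail and has been let go there (contact force between hanger and the fingers below 0.02 N and contact force between hanger and rail above 0.5 N and y of hanger_saddle in the frame of rail_load below 0.09 m and x of hanger_saddle in the frame of rail_load between -0.012 and 0.012 m and distance between hanger_saddle and rail_load below 0.1 m), for 0.05 s.
At the end, for the whole second after the job is handed in: The board hangs at rest on the rail by its rollers, at the stop (hanger_saddle within 12 mm of rail_home, within 0.25 rad of upright); the lid lies at rest on the upright pot, level within 0.05 rad, its disc on the rim within 3 mm in height and 9 mm off centre (distance between hanger_saddle and rail_home below 0.012 m and angle between hanger_saddle's own z axis and vertical below 0.25 rad and linear speed of each of hanger, lid below 0.02 m/s and contact force between hanger and rail above 0.5 N and horizontal distance between lid_seat and pot_rim below 0.009 m and z of lid_seat in the frame of pot_rim between -0.003 and 0.003 m and angle between each of lid_seat, pot_rim's own z axis and vertical below 0.05 rad); the robot touches nothing.
It fails at once if the pot is shifted more than 50 mm (distance of pot_rim from where it was at the start of the episode above 0.05 m).
It fails at once if a bystander is shifted more than 40 mm or knocked over (distance of any of bottle, mug, jar, blank0, blank1 from where it was at the start of the episode above 0.04 m or angle between any of bottle, mug, jar's own z axis and vertical above 0.5 rad).
It also fails if it takes over 59 s, if anything falls off the work surface, if the arm or the gripper's body presses on something with over 40 N, if the wrist force passes 120 N, or if a joint passes its speed limit or range.

## Robot

A 7-joint arm with a two-finger parallel gripper is mounted at the origin on the work surface. World frame = base frame: x ahead of the robot, y to its left, z up, the work surface at z = 0. Lengths are in m, angles in rad, forces in N, time in s.
With the tool pointing down it reaches from about 0.4 to 0.85 m from the base axis. Payload 10.4 kg.
Tool frame: the origin (TCP) lies midway between the tips of the shut fingers; the grasp point (between the pads) lies 19 mm behind it (manip.hold_point_z is the distance from the TCP to the grasp point, in m); z points along the fingers, y is the line along which they close (so a half turn about z gives the same grasp; the last joint's range is limited). The gripper opens to 85 mm and grips with 20 to 120 N. Pads are 22 mm wide; open, the fingers measure 114 mm over their backs; the gripper's body (76 mm by 85 mm) begins 54 mm behind the grasp point. The pads swing forward as they close: fully open they stand 13 mm farther back than shut.
Start: joints at [-1.288, 0.332, -0.065, 1.46, 0.022, 1.35, -0.088], TCP at [0.188, 0.596, 0.205] pointing down, gripper open.
Joint ranges: [-2.6, 2.6], [-0.5, 2.12], [-1.47, 1.34], [0.16, 2.42], [-1.27, 4.41], [0.06, 2.06], [-2.6, 2.6]. Speed limits (rad/s): [2.22, 2.22, 2.79, 2.79, 3.14, 3.14, 3.14].

## Interface

Orientations are given as a unit quaternion [x, y, z, w].
In Python, from workcell import manip, eyes, job gives the robot as it stands.
- The arm moves only by the shell command python3 -m crank 'ROWS' [FORCE]. ROWS is JSON, a list that holds one entry, the list of rows, each a list of 7 numbers: the finger opening in cm, from 0 to 8.54, then the shift along the world's x, y, z in cm, then the turn, a rotation vector about the world's x, y, z in degrees. In form: [[[hand, x, y, z, ax, ay, az], ...]]. A call has 1 to 20 rows; each row shifts and turns the commanded pose from where the row before left it; what a row does not reach is not made up. A row lasts 1/8 s, in which the tool goes at most 62.5 mm and 10.7 degrees, less where a joint would pass 70% of its speed; a pose out of reach is approached as far as the arm can. A call with a gripper value outside its range is refused whole. The fingers move at their own pace and stop on an object; FORCE is the grip in N (left out, the last holds). Time passes only in rows, so rows that do not move let the fingers close. It gives the time, the measured TCP pose, the force, the opening and the grip force at its end, in the units of the state.
- manip.get_obs(): the state, without advancing time (a new reading comes with each control period).
- eyes.camera(name): name is "scene" or "top"; returns (picture, depth): 420x560x3 uint8, red, green, blue; 420x560 float32, m along the optical axis (not along the pixel's ray), 0 where there is no reading.
- eyes.camera_params(name): a dict with "fx", "fy", "cx", "cy" (pixels), "dist" ([k1, k2, p1, p2, k3] as OpenCV has them; the pictures are not rectified), "world_from_camera" (4x4, takes a point from camera to world coordinates). Camera axes: x right, y down, z forward; pixel columns grow to the right and rows downward; lengths in m; the calibration is good to about 2 mm. A picture is of the moment at which its call begins. camera_params takes no time and is no camera call.
- job.hand_in(): hands the job in; it is judged then, once.
The state is a dict: "clock": time; "joint_pos": joint angles; "joint_velocities": joint speeds; "tau": joint torques, N m; "position": TCP position; "ee_rot": TCP orientation; "ft_force": force on the tool from outside, world axes, zero at the start; "torque": the same for the moment, N m; "grip_width": opening from 0.0 (shut) to 1.0 (fully open); "grasp_force": force on a finger pad.
Only numpy, scipy, OpenCV 4.12 (cv2) and the standard library are available. Lean on these libraries where they do the work, as an engineer would, in place of code of your own. Each camera call takes 0.05 s, during which the arm holds its last target. There are 200 camera calls.

## Working session

There is one attempt and no reset: what is moved stays moved. The work goes in short steps, Python scripts to look and compute and a shell command to move; the robot and the scene stay as the last step left them, time stands still between calls to the robot, and variables do not carry over. Pictures are saved under pics/ and viewed, at most 11 in all, crops included, and the job is handed in when it is done.

```bash
mkdir -p pics; cat > h.py <<'E'
import numpy as np, cv2
from workcell import manip, eyes, job
def shot(n):
    im,d=eyes.camera(n); p=eyes.camera_params(n)
    K=np.array([[p['fx'],0,p['cx']],[0,p['fy'],p['cy']],[0,0,1]]); 
    h,w=d.shape; u,v=np.meshgrid(np.arange(w),np.arange(h))
    r=cv2.undistortPoints(np.stack([u,v],-1).reshape(-1,1,2).astype(np.float64),K,np.array(p['dist'])).reshape(h,w,2)
    T=np.array(p['world_from_camera'])
    c=np.dstack([r*d[...,None],d]); W=c@T[:3,:3].T+T[:3,3]; W[d==0]=np.nan
    return im,d,W
E
python3 - <<'E'
from h import *
for n in('scene','top'):
    im,d,W=shot(n); cv2.imwrite(f'pics/{n}0.png',im[...,::-1]); np.savez(f'{n}0.npz',im=im,W=W)
    print(np.array(eyes.camera_params(n)['world_from_camera']).round(3),eyes.camera_params(n)['fx'])
print(manip.get_obs(), manip.hold_point_z)
E
```

```text
[[ 0.272  0.658 -0.703  1.26 ]
 [ 0.962 -0.199  0.186 -0.23 ]
 [-0.018 -0.726 -0.687  0.973]
 [ 0.     0.     0.     1.   ]] 494.70399302416075
[[ 0.01  -0.998  0.064  0.373]
 [-1.    -0.01   0.008 -0.014]
 [-0.008 -0.064 -0.998  1.192]
 [ 0.     0.     0.     1.   ]] 438.6548867418025
{'clock': 0.1, 'joint_pos': array([-1.287622  ,  0.3328403 , -0.06469495,  1.46084533,  0.02158515,
        1.34990257, -0.08851117]), 'joint_velocities': array([-1.74650640e-04, -1.50205779e-03, -3.87485365e-05, -2.85854878e-03,
       -1.12262143e-03,  2.00719149e-03,  4.20655783e-04]), 'tau': array([ 1.95623841e-03, -6.26736689e+01,  4.95260779e-02, -3.92419517e+01,
        1.64348393e-02,  7.09017768e-03, -3.21105472e-05]), 'position': array([0.18803642, 0.59565843, 0.20468148]), 'ee_rot': array([ 1.52292338e-01,  9.88335278e-01, -6.45894824e-04, -7.67573357e-05]), 'ft_force': array([ 0.26897195,  0.36642436, -1.12195228]), 'torque': array([-0.00304636, -0.05950479, -0.01105645]), 'grasp_force': 0.0, 'grip_width': 1.0013325169068628} 0.0187
```

View pics/scene0.png

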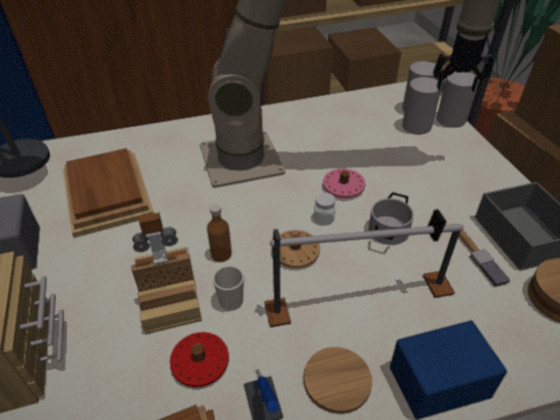

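View pics/top0.png

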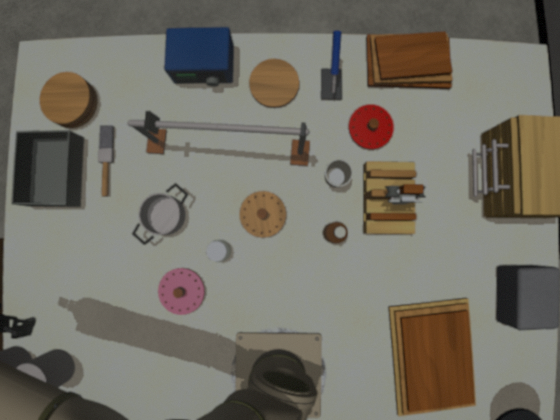

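The scene view shows the hook in the rack at (150,235), the rail from (275,240) to the stop at (438,225), the plain wooden lid at (297,248) and the pot at (391,220). In the top view the rack is at (392,200), the lid at (263,214), the pot at (163,215), and the rail runs from (305,130) to its stop at (150,125).

```bash
cat > m.py <<'E'
from h import *
A=[np.load(f'{n}0.npz') for n in('scene','top')]
W=np.concatenate([a['W'].reshape(-1,3) for a in A]); src=np.concatenate([np.full(a['W'].size//3,i) for i,a in enumerate(A)])
def sel(x,y,z,s=None):
    m=(W[:,0]>x[0])&(W[:,0]<x[1])&(W[:,1]>y[0])&(W[:,1]<y[1])&(W[:,2]>z[0])&(W[:,2]<z[1])
    if s is not None:m&=src==s
    return W[m]
t=A[1]['W']
for nm,(u,v) in dict(lid=(263,214),pot=(163,215),rackc=(392,200),grip=(412,188),railhi=(290,129),raillo=(170,126),bottle=(336,233),mug=(338,175),jar=(218,250)).items(): print(nm,t[v,u].round(3))
s=A[0]['W']
for nm,(u,v) in dict(grip=(150,222),lid=(297,240)).items(): print(nm,s[v,u].round(3))
c=t[180,400]
for si in (0,1):
    P=sel((.3,.7),(-.45,-.15),(.23,.30),si); print('block',len(P),P.min(0).round(3),P.max(0).round(3),np.median(P,0).round(3))
    top=P[P[:,2]>.257]; 
    if len(top)>5: print(len(top),cv2.minAreaRect((top[:,:2]*1000).astype(np.float32)))
    P=sel((.52,.75),(-.2,.35),(.185,.31),si); print('rail',len(P),P.min(0).round(3),P.max(0).round(3))
    P=sel((.25,.6),(-.45,-.15),(.05,.062),si); print('rack',len(P),cv2.minAreaRect((P[:,:2]*1000).astype(np.float32)))
    P=sel((.25,.6),(-.45,-.15),(.08,.092),si); print('blanks',len(P),cv2.minAreaRect((P[:,:2]*1000).astype(np.float32)))
    P=sel((.3,.55),(.13,.4),(.064,.076),si); print('potrim',len(P),cv2.minAreaRect((P[:,:2]*1000).astype(np.float32)),np.median(P,0))
    P=sel((.3,.55),(-.1,.12),(.015,.03),si); print('disc',len(P),cv2.minAreaRect((P[:,:2]*1000).astype(np.float32)))
    P=sel((.3,.55),(-.1,.12),(.045,.075),si); print('knob',len(P),cv2.minAreaRect((P[:,:2]*1000).astype(np.float32)),np.median(P,0), P[:,2].max())
E
python3 m.py
```

```text
lid [0.433 0.044 0.058]
pot [0.43  0.321 0.004]
rackc [ 0.46  -0.256  0.206]
grip [ 0.481 -0.285  0.267]
railhi [ 0.61  -0.022  0.248]
raillo [0.624 0.252 0.218]
bottle [ 0.384 -0.133  0.169]
mug [ 0.544 -0.157  0.005]
jar [0.339 0.157 0.074]
grip [ 0.49  -0.288  0.261]
lid [ 0.611 -0.009  0.245]
block 399 [ 0.469 -0.311  0.23 ] [ 0.493 -0.267  0.269] [ 0.488 -0.289  0.257]
195 ((480.54522705078125, -288.79736328125), (43.55237579345703, 22.74566650390625), 87.88201141357422)
rail 1961 [ 0.59  -0.065  0.185] [0.653 0.35  0.271]
rack 1323 ((479.3960266113281, -252.37159729003906), (204.46307373046875, 194.52403259277344), 89.83271026611328)
blanks 903 ((482.3715515136719, -251.52951049804688), (201.42791748046875, 182.74542236328125), 89.42643737792969)
potrim 469 ((415.41998291015625, 246.38645935058594), (252.0872802734375, 167.74217224121094), 77.19219970703125) [0.37694421 0.26137007 0.06949716]
disc 911 ((435.96624755859375, 47.94162368774414), (125.41658782958984, 119.25890350341797), 13.481632232666016)
knob 21 ((426.8984375, 47.32765579223633), (20.455690383911133, 10.64505672
[... 273 characters left out ...]
1509 [ 0.59  -0.062  0.185] [0.653 0.35  0.272]
rack 2032 ((481.4149169921875, -252.8208465576172), (189.83935546875, 204.2311553955078), 0.38984405994415283)
blanks 741 ((495.99908447265625, -248.80453491210938), (201.69149780273438, 150.09475708007812), 88.24890899658203)
potrim 524 ((417.4488830566406, 249.96942138671875), (251.90634155273438, 170.6312713623047), 79.05339050292969) [0.38992145 0.27252125 0.07107917]
disc 1630 ((435.21142578125, 48.533451080322266), (123.52003479003906, 123.3676528930664), 0.5683261156082153)
knob 88 ((434.3962707519531, 47.80806350708008), (23.705028533935547, 23.61966896057129), 0.032757192850112915) [0.4342276  0.04768427 0.05656573] 0.06106130803708343
```

```bash
python3 - <<'E'
import cv2,numpy as np
a=cv2.imread('pics/scene0.png')[200:350,110:260]; b=cv2.imread('pics/top0.png')[140:250,310:450]
cv2.imwrite('pics/c1.png',np.hstack([cv2.resize(a,(400,400),interpolation=2),cv2.resize(b,(400,400),interpolation=2)]))
E
```

```text
(no output)
```

View pics/c1.png

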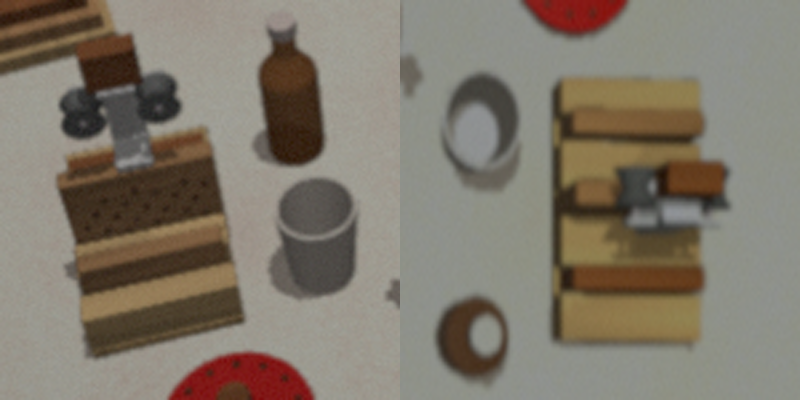

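The close-up shows the hook's strap on its -x side and rollers facing the camera, so the mouth opens to +x and the hook has a yaw of about 0. The bottle is at -x of the path and the mug at +x.

```bash
cat > r.py <<'E'
from m import *
print('----')
for s in(0,1):
    P=sel((.58,.66),(-.02,.25),(.195,.27),s)
    # bins along y: centre x at top, top z
    R=[]
    for y in np.arange(-.02,.25,.03):
        q=P[(P[:,1]>=y)&(P[:,1]<y+.03)]
        if len(q)<8: continue
        R.append([y+.015,np.median(q[:,0]),(q[:,0].min()+q[:,0].max())/2,np.percentile(q[:,2],90)])
    R=np.array(R); print([np.polyfit(R[:,0],R[:,k],1).round(4) for k in(1,2,3)])
    P=sel((.55,.7),(-.12,.4),(.18,.3),s)
    lo=P[P[:,1]<-.02];print('hi end y',lo[:,1].min(),'lo end y',P[:,1].max())
    st=P[(P[:,1]>.2)&(P[:,2]>.225)];print('stop y',st.min(0),st.max(0))
    P=sel((.55,.7),(-.15,.42),(.008,.016),s); print('feet',[cv2.minAreaRect((P[m][:,:2]*1000).astype(np.float32)) for m in (P[:,1]<.1,P[:,1]>.2)])
    # pot: rim fit, exclude handles by annulus
    P=sel((.35,.52),(.15,.36),(.06,.08),s); c=np.array([.43,.265])
    for _ in range(10):
        d=np.linalg.norm(P[:,:2]-c,axis=1); q=P[(d>.047)&(d<.06)]
        A_=np.c_[2*q[:,:2],np.ones(len(q))]; c=np.linalg.lstsq(A_,(q[:,:2]**2).sum(1),rcond=None)[0][:2]
    print('pot',c,len(q),np.median(q[:,2]), np.linalg.norm(q[:,:2]-c,axis=1).mean())
E
python3 r.py | sed -n '/----/,$p'
```

```text
----
[array([0.0787, 0.6131]), array([0.0729, 0.6114]), array([-0.1053,  0.2455])]
hi end y -0.06477916394401154 lo end y 0.35809715483069293
stop y [0.61129048 0.28677048 0.22502357] [0.65249685 0.30324741 0.25146611]
feet [((597.4988403320312, -88.96934509277344), (131.5994415283203, 76.67296600341797), 76.91349792480469), ((635.1542358398438, 345.41436767578125), (49.789207458496094, 72.33912658691406), 84.94915771484375)]
pot [0.43123277 0.31248601] 275 0.06635944751544798 0.05233931306095519
[array([0.0769, 0.608 ]), array([0.076 , 0.6092]), array([-0.102 ,  0.2476])]
hi end y -0.06209743572521371 lo end y 0.3585645550914611
stop y [0.61173095 0.20096048 0.22509403] [0.65143598 0.30374617 0.25353466]
feet [((595.6450805664062, -46.569679260253906), (211.80062866210938, 120.73493957519531), 67.35467529296875), ((640.4773559570312, 302.17657470703125), (108.758544921875, 163.21551513671875), 33.34313201904297)]
pot [0.43921588 0.27438553] 65 0.06471416823963105 0.05389623913178309
```

```bash
python3 -m crank '[[[8.5,3.65,-3.08,1.81,0,0,-3.62],[8.5,3.65,-3.08,1.81,0,0,-3.62],[8.5,3.65,-3.08,1.81,0,0,-3.62],[8.5,3.65,-3.08,1.81,0,0,-3.62],[8.5,3.65,-3.08,1.81,0,0,-3.62],[8.5,3.65,-3.08,1.81,0,0,-3.62],[8.5,3.65,-3.08,1.81,0,0,-3.62],[8.5,3.65,-3.08,1.81,0,0,-3.62],[8.5,0,-5.31,0,0,0,-3.62],[8.5,0,-5.31,0,0,0,-3.62],[8.5,0,-5.31,0,0,0,-3.62],[8.5,0,-5.31,0,0,0,-3.62],[8.5,0,-5.31,0,0,0,-3.62],[8.5,0,-5.31,0,0,0,-3.62],[8.5,0,-5.31,0,0,0,-3.62],[8.5,0,-5.31,0,0,0,-3.62],[8.5,0,-5.31,0,0,0,-3.62],[8.5,0,-5.31,0,0,0,-3.62],[8.5,0,-5.31,0,0,0,-3.62],[8.5,0,-5.31,0,0,0,-3.62]]]' 40
cat > p.py <<'E'
from m import *
print('----')
for s in(0,1):
    P=sel((.34,.52),(.17,.37),(.058,.08),s)[:,:2]
    best=max(((x,y) for x in np.arange(.4,.46,.001) for y in np.arange(.22,.32,.001)), key=lambda c:(abs(np.hypot(*(P-c).T)-.053)<.003).sum())
    print('pot',best,(abs(np.hypot(*(P-best).T)-.053)<.003).sum(),len(P))
P=sel((.3,.5),(.1,.45),(.03,.12),1);print(P.min(0),P.max(0))
print(manip.get_obs()['position'],manip.get_obs()['ee_rot'])
E
python3 p.py | sed -n '/----/,$p'
```

```text
clock: 2.6
position: [0.4799, -0.289, 0.3502]
ee_rot: [0.707, 0.707, 0.0, 0.0]
ft_force: [1.6, -0.9, -0.4]
grip_width: 0.995
grasp_force: 0.0
----
pot (np.float64(0.43100000000000005), np.float64(0.31200000000000006)) 305 459
pot (np.float64(0.43100000000000005), np.float64(0.31400000000000006)) 283 512
[0.30922198 0.13347595 0.03011132] [0.49856617 0.38565341 0.081167  ]
[ 0.47990838 -0.28899315  0.35020412] [7.07102324e-01 7.07111196e-01 2.39911933e-04 3.89464153e-05]
```

```bash
python3 -m crank '[[[8.5,0,0.1,-4,0,0,0],[8.5,0,0,-4,0,0,0],[8.5,0,0,-2.5,0,0,0],[8.5,0,0,-1.2,0,0,0],[5,0,0,0,0,0,0],[2,0,0,0,0,0,0],[0,0,0,0,0,0,0],[0,0,0,0,0,0,0],[0,0,0,0,0,0,0],[0,0,0,0,0,0,0],[0,0,0,0,0,0,0],[0,0,0,0,0,0,0]]]' 60
```

```text
clock: 4.1
position: [0.4806, -0.2868, 0.2342]
ee_rot: [0.707, 0.708, 0.0, 0.001]
ft_force: [-0.8, 0.5, 6.9]
grip_width: 0.206
grasp_force: 59.1
```

```bash
python3 -m crank '[[[0,0,0,1,0,0,0],[0,0,0,2,0,0,0],[0,0,0,2,0,0,0],[0,0,0,2,0,0,0],[0,0,0,2,0,0,0],[0,0,0,2,0,0,0],[0,0,0,2,0,0,0],[0,0,0,1,0,0,0],[0,0,0,0,0,0,0],[0,0,0,0,0,0,0]]]' 60
python3 - <<'E'
from h import *
for n in('scene','top'):
    im,d,W=shot(n); np.savez(f'{n}1.npz',im=im,W=W); cv2.imwrite(f'pics/{n}1.png',im[...,::-1])
    m=(abs(W[...,0]-.48)<.06)&(abs(W[...,1]+.287)<.1)&(W[...,2]>.12)&(W[...,2]<.35); P=W[m]
    for z in np.arange(.13,.35,.02):
        q=P[abs(P[:,2]-z)<.01]
        if len(q)>5: print(n,z.round(2),len(q),q[:,:2].min(0).round(3),q[:,:2].max(0).round(3), np.polyfit(q[:,1],q[:,0],1).round(3))
print(manip.get_obs()['position'],manip.get_obs()['ft_force'])
E
```

```text
clock: 5.35
position: [0.4799, -0.2864, 0.3724]
ee_rot: [0.707, 0.708, -0.0, -0.001]
ft_force: [-0.7, -0.1, -3.5]
grip_width: 0.207
grasp_force: 59.1
scene 0.15 155 [ 0.487 -0.352] [ 0.494 -0.224] [-0.001  0.49 ]
scene 0.17 392 [ 0.486 -0.352] [ 0.496 -0.224] [-0.001  0.491]
scene 0.19 395 [ 0.486 -0.352] [ 0.495 -0.224] [0.001 0.491]
scene 0.21 409 [ 0.487 -0.353] [ 0.495 -0.224] [-0.002  0.491]
scene 0.23 431 [ 0.487 -0.352] [ 0.495 -0.224] [0.003 0.492]
scene 0.25 449 [ 0.489 -0.352] [ 0.495 -0.224] [0.001 0.492]
scene 0.27 689 [ 0.456 -0.352] [ 0.495 -0.224] [-0.003  0.483]
scene 0.29 113 [ 0.455 -0.303] [ 0.489 -0.274] [0.028 0.468]
scene 0.31 118 [ 0.454 -0.325] [ 0.492 -0.254] [-0.094  0.434]
scene 0.33 381 [ 0.455 -0.335] [ 0.494 -0.241] [-0.001  0.482]
top 0.15 7 [ 0.474 -0.296] [ 0.488 -0.223] [0.124 0.511]
top 0.17 40 [ 0.474 -0.29 ] [ 0.49  -0.222] [0.119 0.506]
top 0.19 41 [ 0.474 -0.286] [ 0.492 -0.222] [0.156 0.515]
top 0.21 43 [ 0.474 -0.285] [ 0.492 -0.222] [0.126 0.509]
top 0.23 38 [ 0.474 -0.284] [ 0.491 -0.222] [0.141 0.512]
top 0.25 48 [ 0.474 -0.346] [ 0.491 -0.222] [0.085 0.499]
top 0.27 207 [ 0.456 -0.297] [ 0.493 -0.222] [0.183 0.528]
top 0.29 27 [ 0.456 -0.301] [ 0.481 -0.273] [-0.249  0.393]
top 0.31 16 [ 0.456 -0.301] [ 0.458 -0.272] [0.042 0.468]
top 0.33 64 [ 0.456 -0.301] [ 0.492 -0.24 ] [0.431 0.579]
[ 0.47992971 -0.28638274  0.37251791] [ 0.50367713  0.76975531 -3.15699876]
```

View pics/scene1.png

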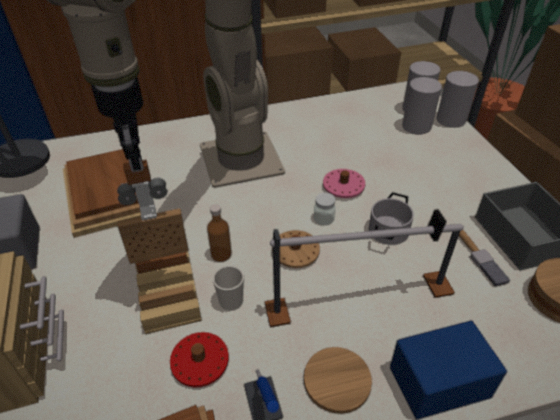

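The hook is held upright with the board centred at about (0.482, -0.288), clear of the rack (it appears at (155,235) in the image). I'll carry it in front of the rail next.

```bash
python3 -m crank '[[[0,0.33,2.92,0,0,0,-0.37],[0,0.33,2.92,0,0,0,-0.37],[0,0.33,2.92,0,0,0,-0.37],[0,0.33,2.92,0,0,0,-0.37],[0,0.33,2.92,0,0,0,-0.37],[0,0.33,2.92,0,0,0,-0.37],[0,0.33,2.92,0,0,0,-0.37],[0,0.33,2.92,0,0,0,-0.37],[0,0.33,2.92,0,0,0,-0.37],[0,0.33,2.92,0,0,0,-0.37],[0,0.33,2.92,0,0,0,-0.37],[0,0.33,2.92,0,0,0,-0.37],[0,0,0,-1.7,-1.5,0.12,0],[0,0,0,-1.7,-1.5,0.12,0],[0,0,0,-1.7,-1.5,0.12,0],[0,0,0,-1.65,-1.5,0.12,0],[0,0,0,0,0,0,0],[0,0,0,0,0,0,0]]]' 60
python3 - <<'E'
from h import *
from scipy.spatial.transform import Rotation as Ro
o=manip.get_obs(); print(o['position'],(Ro.from_quat(o['ee_rot'])).as_matrix().round(3))
for n in('scene','top'):
    im,d,W=shot(n); cv2.imwrite(f'pics/{n}2.png',im[...,::-1]); np.savez(f'{n}2.npz',im=im,W=W)
a=cv2.imread('pics/scene2.png')[130:330,180:460]; b=cv2.imread('pics/top2.png')[80:280,130:410]
cv2.imwrite('pics/c2.png',np.vstack([cv2.resize(x,(420,300),interpolation=2) for x in(a,b)]))
E
```

```text
clock: 7.7
position: [0.52, 0.0636, 0.3062]
ee_rot: [0.733, 0.679, -0.038, 0.036]
ft_force: [0.2, -0.7, -3.5]
grip_width: 0.205
grasp_force: 59.1
[0.52000359 0.06359469 0.30624162] [[ 0.076  0.997 -0.008]
 [ 0.992 -0.076 -0.104]
 [-0.104  0.    -0.995]]
```

View pics/c2.png

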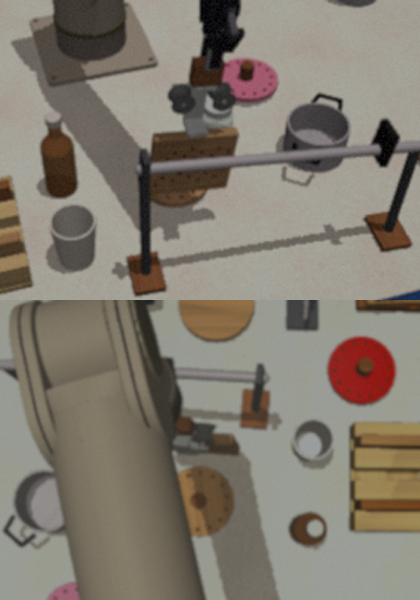

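The hook is held leaning in front of the rail's upper half, with the board at (195,160) in the crop and everything clear. I'll check its height before inserting.

```bash
python3 - <<'E'
from h import *
W=np.load('scene2.npz')['W'].reshape(-1,3)
W=W[(W[:,0]>.48)&(W[:,0]<.56)&(W[:,1]>-.05)&(W[:,1]<.17)&(W[:,2]>.06)&(W[:,2]<.32)]
for y in np.arange(-.03,.13,.01):
    q=W[(abs(W[:,1]-y)<.005)]; b=q[q[:,2]<.222]; r=q[q[:,2]>.235]
    print(y.round(3),'board x,zmax',b[:,0].max().round(3) if len(b) else '',b[:,2].max().round(3) if len(b) else '','| roller z',(r[:,2].min().round(3),r[:,2].max().round(3),np.median(r[:,0]).round(3)) if len(r) else '')
E
```

```text
-0.03 board x,zmax   | roller z 
-0.02 board x,zmax 0.527 0.199 | roller z 
-0.01 board x,zmax 0.53 0.213 | roller z 
0.0 board x,zmax 0.531 0.212 | roller z 
0.01 board x,zmax 0.531 0.211 | roller z (np.float64(0.265), np.float64(0.285), np.float64(0.526))
0.02 board x,zmax 0.532 0.21 | roller z (np.float64(0.255), np.float64(0.289), np.float64(0.523))
0.03 board x,zmax 0.533 0.21 | roller z (np.float64(0.256), np.float64(0.29), np.float64(0.527))
0.04 board x,zmax 0.533 0.222 | roller z (np.float64(0.255), np.float64(0.32), np.float64(0.527))
0.05 board x,zmax 0.534 0.222 | roller z (np.float64(0.255), np.float64(0.319), np.float64(0.528))
0.06 board x,zmax 0.536 0.222 | roller z (np.float64(0.235), np.float64(0.32), np.float64(0.528))
0.07 board x,zmax 0.536 0.22 | roller z (np.float64(0.237), np.float64(0.32), np.float64(0.528))
0.08 board x,zmax 0.537 0.204 | roller z (np.float64(0.25), np.float64(0.319), np.float64(0.531))
0.09 board x,zmax 0.537 0.202 | roller z (np.float64(0.249), np.float64(0.284), np.float64(0.533))
0.1 board x,zmax 0.538 0.2 | roller z (np.float64(0.253), np.float64(0.282), np.float64(0.533))
0.11 board x,zmax 0.539 0.201 | roller z (np.float64(0.262), np.float64(0.27), np.float64(0.513))
0.12 board x,zmax 0.519 0.195 | roller z
```

```bash
python3 -m crank '[[[0,2,0,0,0,0,0],[0,2,0,0,0,0,0],[0,1.5,0,0,0,0,0],[0,1.5,0,0,0,0,0],[0,1.5,0,0,0,0,0],[0,0.9,0,0,0,0,0],[0,0,0,0,0,0,0],[0,0,0,0,0,0,0]]]' 60; python3 -m crank '[[[0,0,0,-0.5,0,0,0],[0,0,0,-0.5,0,0,0],[0,0,0,-0.3,0,0,0],[0,0,0,-0.2,0,0,0],[0,0,0,0,0,0,0]]]'
```

```text
clock: 8.8
position: [0.6135, 0.0638, 0.306]
ee_rot: [0.733, 0.679, -0.039, 0.036]
ft_force: [-0.5, 0.1, -3.3]
grip_width: 0.208
grasp_force: 59.2
clock: 9.43
position: [0.6137, 0.0639, 0.2906]
ee_rot: [0.732, 0.679, -0.039, 0.036]
ft_force: [-0.4, -0.0, -3.0]
grip_width: 0.208
grasp_force: 59.2
```

```bash
python3 -m crank '[[[0,0,0,-0.2,0,0,0],[0,0,0,0,0,0,0]]]';python3 -m crank '[[[0,0,0,-0.15,0,0,0],[0,0,0,0,0,0,0]]]';python3 -m crank '[[[0,0,0,-0.15,0,0,0],[0,0,0,0,0,0,0]]]'
```

```text
clock: 9.68
position: [0.6137, 0.0638, 0.2886]
ee_rot: [0.732, 0.679, -0.039, 0.036]
ft_force: [-0.6, -0.6, -3.4]
grip_width: 0.205
grasp_force: 59.2
clock: 9.93
position: [0.6138, 0.0638, 0.2872]
ee_rot: [0.732, 0.679, -0.039, 0.036]
ft_force: [-0.0, -0.6, -3.2]
grip_width: 0.209
grasp_force: 59.2
clock: 10.18
position: [0.6141, 0.064, 0.2865]
ee_rot: [0.732, 0.679, -0.038, 0.036]
ft_force: [0.2, 1.1, 3.2]
grip_width: 0.207
grasp_force: 59.9
```

```bash
python3 -m crank '[[[8.5,0,0,0,0,0,0],[8.5,0,0,0,0,0,0],[8.5,0,0,0,0,0,0],[8.5,0,0,0,0,0,0],[8.5,0,0,0,0,0,0],[8.5,0,0,0,0,0,0],[8.5,0,0,2,0,0,0],[8.5,0,0,4,0,0,0],[8.5,0,0,4,0,0,0],[8.5,-3,0,0,6,-0.5,4],[8.5,-6,0,0,0,0,0],[8.5,-6,0,0,0,0,0],[8.5,-3,0,0,0,0,0],[8.5,0,0,0,0,0,0]]]'
python3 - <<'E'
from h import *
im,d,W=shot('scene'); cv2.imwrite('pics/scene3.png',im[...,::-1]); np.savez('scene3.npz',im=im,W=W)
E
```

```text
clock: 11.92
position: [0.4326, 0.0639, 0.3867]
ee_rot: [0.709, 0.705, 0.003, 0.001]
ft_force: [-0.6, 0.7, -0.0]
grip_width: 0.991
grasp_force: 0.0
```

View pics/scene3.png

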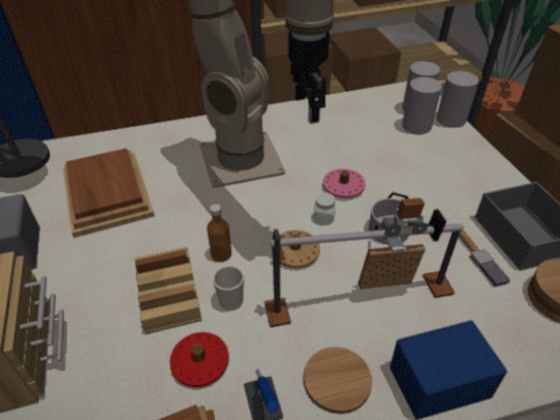

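The hook has rolled down next to the stop (block at (411,208), stop at (438,225)). Now the lid.

```bash
python3 -m crank '[[[8.5,0.24,-1.59,-5.3,0,0,0],[8.5,0,0,-5.3,0,0,0],[8.5,0,0,-5.3,0,0,0],[8.5,0,0,-5.3,0,0,0],[8.5,0,0,-5.2,0,0,0],[8.5,0,0,-4.5,0,0,0],[8.5,0,0,-3,0,0,0],[8.5,0,0,-1.6,0,0,0],[8.5,0,0,0,0,0,0]]]'
python3 -m crank '[[[4,0,0,0,0,0,0],[2.5,0,0,0,0,0,0],[0,0,0,0,0,0,0],[0,0,0,0,0,0,0],[0,0,0,0,0,0,0],[0,0,0,0,0,0,0],[0,0,0,0,0,0,0],[0,0,0,0,0,0,0]]]' 40
```

```text
clock: 13.1
position: [0.4358, 0.047, 0.0294]
ee_rot: [0.71, 0.705, -0.0, 0.001]
ft_force: [0.8, 0.2, -0.4]
grip_width: 0.996
grasp_force: 0.0
clock: 14.1
position: [0.4361, 0.0479, 0.0307]
ee_rot: [0.709, 0.705, 0.001, 0.001]
ft_force: [-0.3, -0.3, -0.1]
grip_width: -0.0
grasp_force: 0.0
```

```bash
python3 - <<'E'
from h import *
for n in('scene','top'):
    im,d,W=shot(n); cv2.imwrite(f'pics/{n}4.png',im[...,::-1]); np.savez(f'{n}4.npz',im=im,W=W)
a=cv2.imread('pics/scene4.png')[120:300,220:460]; b=cv2.imread('pics/top4.png')[100:280,130:370]
cv2.imwrite('pics/c4.png',np.hstack([cv2.resize(x,(400,300),interpolation=2) for x in(a,b)]))
E
```

```text
(no output)
```

View pics/c4.png

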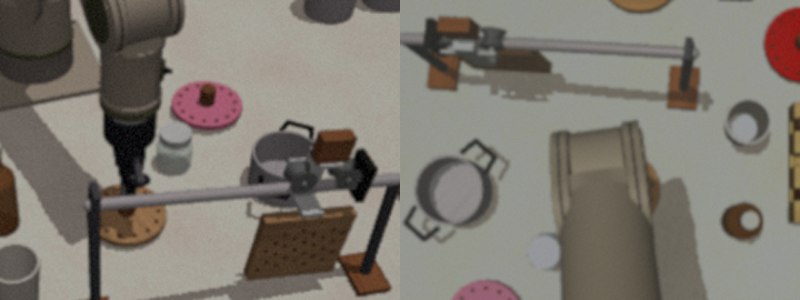

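```bash
python3 - <<'E'
from h import *
for k in('0','4'):
    D=np.load(f'scene{k}.npz');W=D['W'];im=D['im']
    P=W.reshape(-1,3);C=im.reshape(-1,3)
    m=(abs(P[:,0]-.435)<.09)&(abs(P[:,1]-.048)<.09)
    for z0,z1 in((.012,.028),(.03,.045),(.045,.065)):
        q=m&(P[:,2]>z0)&(P[:,2]<z1)&(C[:,0]>1.4*C[:,2])
        if q.sum()>3: print(k,z0,q.sum(),P[q].min(0).round(3),P[q].max(0).round(3),P[q].mean(0).round(3))
print(manip.get_obs()['position'])
im=cv2.imread('pics/scene4.png')[190:280,250:350];cv2.imwrite('pics/c5.png',cv2.resize(im,(600,540),interpolation=2))
E
```

```text
0 0.012 875 [ 0.372 -0.004  0.012] [0.501 0.107 0.028] [0.451 0.049 0.021]
0 0.03 25 [0.436 0.034 0.03 ] [0.451 0.055 0.044] [0.446 0.044 0.036]
0 0.045 12 [0.422 0.041 0.05 ] [0.431 0.057 0.057] [0.426 0.05  0.055]
4 0.012 814 [ 0.373 -0.004  0.013] [0.498 0.106 0.027] [0.456 0.048 0.021]
4 0.03 25 [0.437 0.034 0.03 ] [0.45  0.059 0.043] [0.445 0.044 0.035]
[0.43612616 0.04789534 0.03072235]
```

View pics/c5.png

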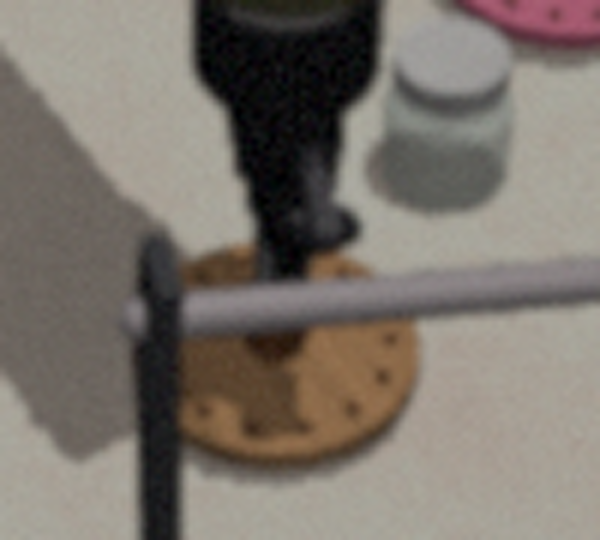

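```bash
python3 -m crank '[[[0,0,0,0,0,0,0],[0,0,0,0,0,0,0],[0,0,0,0,0,0,0]]]' 40; python3 - <<'E'
from h import *
W=np.load('scene4.npz')['W'].reshape(-1,3);C=np.load('scene4.npz')['im'].reshape(-1,3)
m=(abs(W[:,0]-.435)<.09)&(abs(W[:,1]-.048)<.06)&(C.max(1)<60)
for z in np.arange(.02,.13,.01):
    q=m&(abs(W[:,2]-z)<.005)
    if q.sum()>2: print(z.round(2),q.sum(),W[q].min(0).round(3),W[q].max(0).round(3))
E
```

```text
clock: 14.58
position: [0.4362, 0.0479, 0.0307]
ee_rot: [0.709, 0.705, 0.001, 0.002]
ft_force: [-0.0, 0.3, 0.2]
grip_width: 0.005
grasp_force: 0.0
0.03 18 [0.435 0.034 0.026] [0.449 0.053 0.034]
0.04 11 [0.444 0.037 0.035] [0.45  0.052 0.043]
0.07 3 [0.439 0.038 0.071] [0.442 0.043 0.074]
0.08 18 [0.434 0.038 0.076] [0.451 0.054 0.084]
0.09 3 [0.435 0.039 0.085] [0.442 0.039 0.087]
0.1 12 [0.43  0.037 0.096] [0.466 0.056 0.104]
0.11 20 [0.439 0.036 0.105] [0.472 0.048 0.115]
0.12 28 [0.43  0.033 0.115] [0.481 0.051 0.125]
```

```bash
python3 -m crank '[[[0,0,0,2,0,0,0],[0,0,0,3,0,0,0],[0,0,0,3,0,0,0],[0,0,0,0,0,0,0]]]' 40; python3 - <<'E'
from h import *
im,d,W=shot('scene'); cv2.imwrite('pics/scene6.png',im[...,::-1]); np.savez('scene6.npz',im=im,W=W)
o=manip.get_obs();print(o['position'],o['joint_pos'])
W=W.reshape(-1,3);C=im.reshape(-1,3)
m=(abs(W[:,0]-.435)<.09)&(abs(W[:,1]-.048)<.09)&(C.max(1)<60)
for z in np.arange(.02,.2,.01):
    q=m&(abs(W[:,2]-z)<.005)
    if q.sum()>2: print(z.round(2),q.sum(),W[q].min(0).round(3),W[q].max(0).round(3))
cv2.imwrite('pics/c6.png',cv2.resize(im[150:290,230:370,::-1],(560,560),interpolation=2))
E
```

```text
clock: 15.08
position: [0.4376, 0.0484, 0.1127]
ee_rot: [0.709, 0.705, 0.003, 0.002]
ft_force: [-0.3, 0.9, -0.3]
grip_width: -0.002
grasp_force: 0.0
[0.43670277 0.0481793  0.11135123] [-0.7221308  -0.02705984  0.5076512   2.0737596   0.01521616  1.0856875
 -0.22800869]
0.02 4 [ 0.416 -0.015  0.018] [ 0.427 -0.012  0.021]
0.03 14 [0.438 0.033 0.026] [0.448 0.052 0.035]
0.04 12 [0.442 0.035 0.035] [0.45  0.051 0.042]
0.15 14 [0.443 0.041 0.146] [0.452 0.053 0.155]
0.16 22 [0.439 0.039 0.155] [0.452 0.054 0.165]
0.17 12 [0.442 0.038 0.165] [0.454 0.052 0.174]
0.18 7 [0.433 0.037 0.176] [0.451 0.051 0.185]
0.19 26 [0.411 0.036 0.185] [0.47  0.047 0.194]
```

View pics/c6.png

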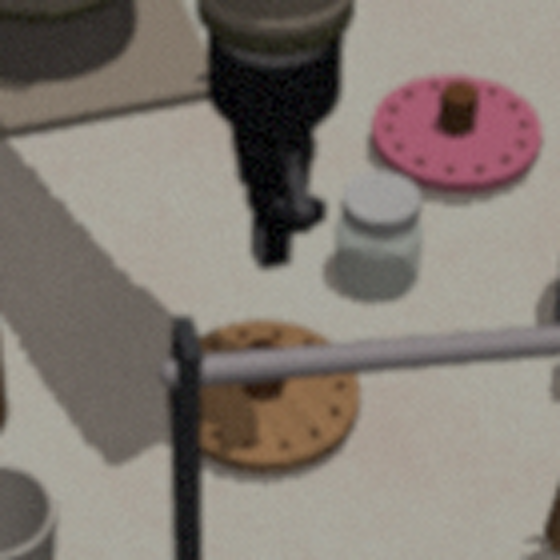

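```bash
python3 - <<'E'
from h import *
def tip(k,u0,u1,v0,v1):
    D=np.load(f'scene{k}.npz');W=D['W'][v0:v1,u0:u1].reshape(-1,3);C=D['im'][v0:v1,u0:u1].reshape(-1,3)
    q=W[(C.max(1)<60)&(W[:,2]>.07)]; q=q[np.argsort(q[:,2])]
    print(k,q[:6].round(3).tolist(), q[q[:,2]<q[5,2]+.015].mean(0).round(4))
tip('6',285,315,190,222)
tip('3',300,330,85,130)
tip('1',110,150,120,172)
T=np.array(eyes.camera_params('scene')['world_from_camera'])
p=eyes.camera_params('scene');K=np.array([[p['fx'],0,p['cx']],[0,p['fy'],p['cy']],[0,0,1]]);Ti=np.linalg.inv(T)
for q in ([.4367,.0482,.1114],[.4367,.0482,.145],[.4326,.0639,.3867]):
    print(cv2.projectPoints(np.array([q]),Ti[:3,:3],Ti[:3,3],K,np.array(p['dist']))[0].ravel())
E
```

```text
6 [[0.443, 0.041, 0.146], [0.447, 0.052, 0.147], [0.448, 0.049, 0.148], [0.446, 0.042, 0.149], [0.443, 0.041, 0.149], [0.45, 0.044, 0.152]] [0.4476 0.0461 0.1571]
3 [[0.388, 0.065, 0.427], [0.387, 0.072, 0.428], [0.478, 0.059, 0.428], [0.479, 0.061, 0.428], [0.48, 0.071, 0.429], [0.482, 0.062, 0.43]] [0.4444 0.0652 0.437 ]
1 [[0.486, -0.277, 0.389], [0.487, -0.273, 0.389], [0.486, -0.278, 0.39], [0.487, -0.275, 0.39], [0.489, -0.269, 0.39], [0.489, -0.271, 0.39]] [ 0.4895 -0.2853  0.3978]
[296.84671285 222.83445775]
[297.05654522 212.99264153]
[305.42107452 126.78079052]
```

The shut fingertip is seen at full-image pixel (297,215), about 33 mm higher than the reported TCP, so the fingers closed above the untouched knob. The z reading has drifted; I'll correct for it and feel my way down.

```bash
python3 -m crank '[[[8.5,-0.1,0,0,0,0,0],[8.5,0,0,0,0,0,0],[8.5,0,0,-2,0,0,0],[8.5,0,0,-3,0,0,0],[8.5,0,0,-3,0,0,0],[8.5,0,0,-1.5,0,0,0],[8.5,0,0,0,0,0,0]]]' 40; python3 -m crank '[[[8.5,0,0,-1,0,0,0],[8.5,0,0,0,0,0,0]]]'; python3 -m crank '[[[8.5,0,0,-0.8,0,0,0],[8.5,0,0,0,0,0,0]]]'
python3 - <<'E'
from h import *
im,d,W=shot('scene'); np.savez('scene7.npz',im=im,W=W); cv2.imwrite('pics/c7.png',cv2.resize(im[180:290,230:370,::-1],(700,550),interpolation=2))
E
```

```text
clock: 16.0
position: [0.4344, 0.0476, 0.015]
ee_rot: [0.709, 0.705, 0.0, 0.001]
ft_force: [-0.3, 0.5, 0.3]
grip_width: 0.998
grasp_force: 0.0
clock: 16.25
position: [0.4352, 0.048, 0.0057]
ee_rot: [0.709, 0.705, 0.001, 0.001]
ft_force: [0.3, 0.1, 0.6]
grip_width: 0.992
grasp_force: 0.0
clock: 16.5
position: [0.4349, 0.0479, -0.0026]
ee_rot: [0.709, 0.705, 0.001, 0.001]
ft_force: [-0.8, 0.4, 0.0]
grip_width: 0.994
grasp_force: 0.0
```

View pics/c7.png

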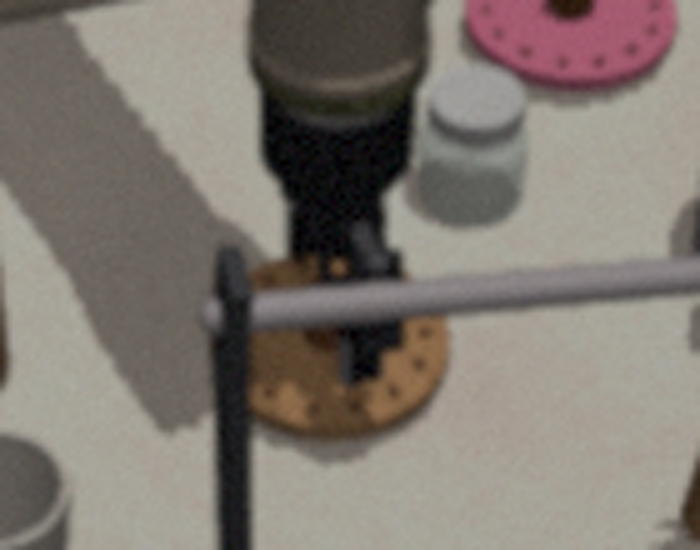

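The opened fingers now straddle the knob ((320,335) in the crop, front finger at (365,370)). I'll check the y alignment from the depth.

```bash
python3 - <<'E'
from h import *
D=np.load('scene7.npz');W=D['W'].reshape(-1,3);C=D['im'].reshape(-1,3)
m=(W[:,0]>.46)&(W[:,0]<.53)&(abs(W[:,1]-.048)<.04)&(C.max(1)<60)&(W[:,2]>.03)&(W[:,2]<.1)
for z in np.arange(.03,.1,.01):
    q=W[m&(abs(W[:,2]-z)<.005)]
    if len(q)>2: print(z.round(2),len(q),q.min(0).round(3),q.max(0).round(3),q.mean(0).round(3))
E
```

```text
0.04 3 [0.483 0.04  0.044] [0.486 0.05  0.045] [0.485 0.044 0.044]
0.05 15 [0.481 0.037 0.046] [0.491 0.053 0.054] [0.486 0.044 0.05 ]
0.06 20 [0.477 0.037 0.055] [0.494 0.053 0.064] [0.487 0.044 0.059]
0.08 7 [0.485 0.036 0.08 ] [0.505 0.047 0.084] [0.494 0.038 0.082]
0.09 46 [0.489 0.035 0.085] [0.511 0.057 0.095] [0.503 0.046 0.091]
0.1 7 [0.464 0.032 0.095] [0.509 0.056 0.099] [0.5   0.042 0.097]
```

```bash
python3 -m crank '[[[5,0,0.2,0,0,0,0],[3,0,0,0,0,0,0],[0,0,0,0,0,0,0],[0,0,0,0,0,0,0],[0,0,0,0,0,0,0],[0,0,0,0,0,0,0],[0,0,0,0,0,0,0]]]' 40;  python3 -m crank '[[[0,0,0,2,0,0,0],[0,0,0,4,0,0,0],[0,0,0,4,0,0,0],[0,0,0,4,0,0,0],[0,0,0,0,0,0,0]]]'
```

```text
clock: 17.42
position: [0.4354, 0.05, -0.002]
ee_rot: [0.709, 0.705, 0.002, 0.002]
ft_force: [-0.4, -0.2, 5.8]
grip_width: 0.314
grasp_force: 39.3
clock: 18.05
position: [0.4367, 0.0503, 0.14]
ee_rot: [0.709, 0.705, 0.004, 0.002]
ft_force: [0.3, 1.1, -2.1]
grip_width: 0.315
grasp_force: 40.0
```

```bash
python3 -m crank '[[[0,-0.1,3.4,0,0,0,0],[0,-0.1,4.6,0,0,0,0],[0,-0.1,4.6,0,0,0,0],[0,-0.1,4.6,0,0,0,0],[0,-0.1,4.6,0,0,0,0],[0,0,3.5,0,0,0,0],[0,0,1.2,0,0,0,0],[0,0,0,0,0,0,0]]]'
cat > lid.py <<'E'
from h import *
import sys
for n in('scene','top'):
    im,d,W=shot(n); np.savez(f'{n}{sys.argv[1]}.npz',im=im,W=W); cv2.imwrite(f'pics/{n}{sys.argv[1]}.png',im[...,::-1])
    P=W.reshape(-1,3);C=im.reshape(-1,3).astype(int)
    m=(abs(P[:,0]-.431)<.1)&(abs(P[:,1]-.313)<.1)&(P[:,2]>.06)&(P[:,2]<.25)&(C[:,0]>1.35*C[:,2])
    q=P[m]; 
    if len(q)<20: print(n,len(q)); continue
    zt=np.median(q[:,2]); q=q[abs(q[:,2]-zt)<.02]; r=q[abs(q[:,2]-zt)<.006]
    A=np.c_[r[:,:2],np.ones(len(r))]; pl=np.linalg.lstsq(A,r[:,2],rcond=None)[0]
    best=max(((x,y) for x in np.arange(.4,.46,.001) for y in np.arange(.28,.345,.001)),key=lambda c:(np.hypot(*(r[:,:2]-c).T)<.063).sum()-2*(np.hypot(*(r[:,:2]-c).T)>.064).sum())
    print(n,len(r),'z',zt.round(4),'tilt',pl[:2].round(3),r[:,:2].min(0).round(3),r[:,:2].max(0).round(3),((r[:,:2].min(0)+r[:,:2].max(0))/2).round(4),best)
o=manip.get_obs();print(o['position'],o['grip_width'])
E
python3 lid.py 8
```

```text
clock: 19.05
position: [0.4298, 0.3144, 0.1365]
ee_rot: [0.709, 0.705, 0.0, 0.002]
ft_force: [0.9, -0.5, -1.7]
grip_width: 0.315
grasp_force: 40.0
scene 1000 z 0.1608 tilt [-0.017  0.011] [0.369 0.248] [0.495 0.371] [0.432  0.3093] (np.float64(0.43200000000000005), np.float64(0.30800000000000005))
top 1128 z 0.162 tilt [0.001 0.004] [0.37  0.248] [0.492 0.329] [0.4309 0.2886] (np.float64(0.43000000000000005), np.float64(0.30900000000000005))
[0.43038682 0.31324029 0.13716772] 0.31182775635176757
```

```bash
python3 -m crank '[[[0,0,0.35,0,0,0,0],[0,0,0,-2,0,0,0],[0,0,0,-2,0,0,0],[0,0,0,-1.5,0,0,0],[0,0,0,-1,0,0,0],[0,0,0,-0.5,0,0,0],[0,0,0,0,0,0,0]]]'; python3 -m crank '[[[0,0,0,-0.4,0,0,0],[0,0,0,0,0,0,0]]]'; python3 -m crank '[[[0,0,0,-0.3,0,0,0],[0,0,0,0,0,0,0]]]'
python3 lid.py 9
```

```text
clock: 20.02
position: [0.4302, 0.3184, 0.0678]
ee_rot: [0.709, 0.705, 0.001, 0.001]
ft_force: [0.3, -0.5, -1.8]
grip_width: 0.316
grasp_force: 40.0
clock: 20.27
position: [0.4301, 0.3185, 0.0637]
ee_rot: [0.709, 0.705, 0.001, 0.001]
ft_force: [-0.9, 0.1, -1.4]
grip_width: 0.316
grasp_force: 40.0
clock: 20.52
position: [0.43, 0.3184, 0.0605]
ee_rot: [0.709, 0.705, 0.001, 0.001]
ft_force: [-0.2, -0.2, -1.4]
grip_width: 0.322
grasp_force: 40.0
scene 589 z 0.0842 tilt [0.002 0.015] [0.366 0.252] [0.483 0.36 ] [0.4247 0.3062] (np.float64(0.42500000000000004), np.float64(0.30000000000000004))
top 967 z 0.0858 tilt [-0.     0.007] [0.37  0.253] [0.491 0.334] [0.4302 0.2934] (np.float64(0.42900000000000005), np.float64(0.31200000000000006))
[0.43016325 0.31842033 0.06073543] 0.31600629934199737
```

```bash
python3 -m crank '[[[0,0,0,-0.2,0,0,0],[0,0,0,0,0,0,0]]]'; python3 -m crank '[[[0,0,0,-0.15,0,0,0],[0,0,0,0,0,0,0]]]'; python3 -m crank '[[[0,0,0,-0.1,0,0,0],[0,0,0,0,0,0,0]]]'
```

```text
clock: 20.88
position: [0.43, 0.3184, 0.0586]
ee_rot: [0.709, 0.705, 0.001, 0.001]
ft_force: [0.6, -0.5, -1.9]
grip_width: 0.313
grasp_force: 40.0
clock: 21.12
position: [0.4303, 0.3185, 0.058]
ee_rot: [0.709, 0.705, 0.002, 0.001]
ft_force: [-2.5, -2.8, 7.5]
grip_width: 0.318
grasp_force: 41.0
clock: 21.38
position: [0.4303, 0.3185, 0.0579]
ee_rot: [0.709, 0.705, 0.002, 0.001]
ft_force: [-6.5, -5.5, 19.4]
grip_width: 0.312
grasp_force: 42.2
```

Seated contact. Relax slightly, release, retreat and check.

```bash
python3 -m crank '[[[0,0,0,0.15,0,0,0],[8.5,0,0,0,0,0,0],[8.5,0,0,0,0,0,0],[8.5,0,0,0,0,0,0],[8.5,0,0,0,0,0,0],[8.5,0,0,0,0,0,0],[8.5,0,0,2,0,0,0],[8.5,0,0,4,0,0,0],[8.5,0,0,5,0,0,0],[8.5,0,0,5,0,0,0],[8.5,0,0,5,0,0,0],[8.5,-2,5,2,0,0,0],[8.5,-2,5,2,0,0,0],[8.5,-3,5,0,0,0,0],[8.5,-3,5,0,0,0,0],[8.5,-3,5,0,0,0,0],[8.5,-3,5,0,0,0,0],[8.5,0,0,0,0,0,0]]]'
python3 lid.py 10
python3 - <<'E'
from h import *
for n in('scene','top'):
    W=np.load(f'{n}10.npz')['W'].reshape(-1,3)
    P=W[(abs(W[:,0]-.63)<.06)&(W[:,1]>.14)&(W[:,1]<.36)]
    b=P[(P[:,2]>.08)&(P[:,2]<.15)&(P[:,1]<.33)]; t=P[(P[:,2]>.275)&(P[:,2]<.32)]
    for q in(b,t):
        if len(q)>5: print(n,len(q),q.min(0).round(3),q.max(0).round(3),q.mean(0).round(3))
a=cv2.imread('pics/scene10.png')[150:310,330:490]; b=cv2.imread('pics/top10.png')[90:270,100:280]
cv2.imwrite('pics/c10.png',np.hstack([cv2.resize(x,(400,400),interpolation=2) for x in(a,b)]))
E
```

```text
clock: 23.62
position: [0.2651, 0.6219, 0.3055]
ee_rot: [0.707, 0.707, -0.0, 0.001]
ft_force: [0.1, -1.0, 0.4]
grip_width: 0.994
grasp_force: 0.0
scene 750 z 0.0813 tilt [0.002 0.006] [0.368 0.251] [0.482 0.372] [0.425  0.3119] (np.float64(0.42900000000000005), np.float64(0.31200000000000006))
top 1662 z 0.083 tilt [-0.001  0.005] [0.37  0.253] [0.491 0.377] [0.4304 0.3148] (np.float64(0.43000000000000005), np.float64(0.31500000000000006))
[0.26988176 0.61864812 0.30702763] 0.9951483341244588
scene 1164 [0.618 0.159 0.08 ] [0.647 0.296 0.15 ] [0.638 0.223 0.116]
scene 375 [0.614 0.222 0.275] [0.64  0.27  0.304] [0.632 0.244 0.292]
top 232 [0.618 0.159 0.08 ] [0.635 0.294 0.149] [0.622 0.199 0.113]
top 277 [0.617 0.223 0.275] [0.641 0.27  0.307] [0.626 0.244 0.296]
```

View pics/c10.png

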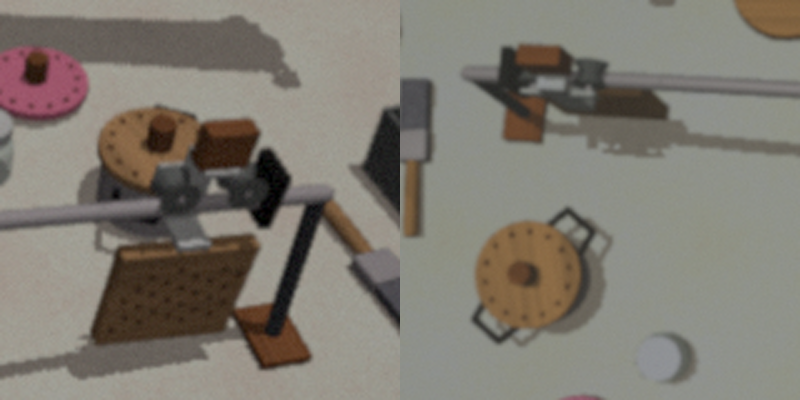

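The hook's lower roller rests against the stop (left half, (245,190)), and the lid sits level and centred on the pot (right half, (528,275)).

```bash
python3 -c "
from workcell import job; print(job.hand_in())"
```

```text
the job is handed in; nothing more can be done
None
```

I handed the job in at about 24 s: the board rolled down by itself and hangs at the rubber stop, and the lid sits level and centred on the pot, both checked in the last camera pictures; the hand-in returned no verdict.

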